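Set up a ram rod for a straightness check on the surface plate

ROBOT

A 7-joint arm with a two-finger parallel gripper is mounted at the origin on the work surface. World frame = base frame: x ahead of the robot, y to its left, z up, the work surface at z = 0. Lengths are in m, angles in rad, forces in N, time in s.
With the tool pointing down it reaches from about 0.4 to 0.875 m from the base axis. Payload 6.5 kg.
Tool frame: the origin (TCP) lies midway between the tips of the shut fingers; the grasp point (between the pads) lies 19 mm behind it (ctrl.pinch_z is the distance from the TCP to the grasp point, in m); z points along the fingers, y is the direction in which the jaws open and shut (so a half turn about z gives the same grasp; the last joint's range is limited). The gripper opens to 85 mm and grips with 20 to 120 N. Pads are 22 mm wide; open, the fingers measure 114 mm over their backs; the gripper's body (76 mm by 85 mm) begins 54 mm behind the grasp point. The pads swing forward as they close: fully open they stand 13 mm farther back than shut.
Start: joints at [1.149, 0.536, -0.004, 1.538, 0.003, 1.067, -0.071], TCP at [0.226, -0.609, 0.231] pointing down, gripper open.
Joint ranges: [-2.7, 2.7], [-0.37, 2.16], [-1.27, 1.26], [0.24, 2.4], [-1.31, 4.45], [0.19, 1.91], [-2.76, 2.76]. Speed limits (rad/s): [2.39, 2.39, 3.14, 3.14, 3.14, 3.14, 3.14].

INTERFACE

Orientations are given as a unit quaternion [x, y, z, w].
In Python, from workcell import ctrl gives the robot as it stands.
- The arm moves only by the tool send_rows, never from a script. Its arguments are lists of equal length, an entry for each row: "dp": the shift along the tool's x, y, z in mm, a list of three; "rotation": the turn, a rotation vector about the tool's x, y, z in rad, a list of three. In form: {"dp": [[x, y, z], ...], "rotation": [[rx, ry, rz], ...]}. A call has 1 to 8 rows; each row shifts and turns the commanded pose from where the row before left it, along the tool's axes as they then stand; what a row does not reach is not made up. A row lasts 1/10 s, in which the tool goes at most 50 mm and 8.59 degrees, less where a joint would pass 70% of its speed; a pose out of reach is approached as far as the arm can. A call is refused whole if a number of a shift passes 50 or a number of a turn 0.15, either way. A call with a gripper value outside its range is refused whole. "grip" is the finger opening in mm, from 0 to 85.4, set as the call begins (left out, the last holds). The fingers move at their own pace and stop on an object; "newtons" is the grip in N (left out, the last holds). Time passes only in rows, so rows that do not move let the fingers close. It gives the time, the measured TCP pose, the force and the opening at its end, in the units of the state.
- ctrl.get_obs(): the state, without advancing time (a new reading comes with each control period).
- ctrl.capture(name): name is "scene" or "top" or "wrist"; returns the picture (384x512x3 uint8, blue, green, red); there is no depth.
- ctrl.camera_info(name): a dict with "fx", "fy", "cx", "cy" (pixels), "position" and "attitude" of the camera in the world. Camera axes: x right, y up, looking along -z (the intrinsics and any distortion apply to the point x, -y, -z); pixel columns grow to the right and rows downward; lengths in m; the calibration is good to about 2 mm. A picture is of the moment at which its call begins: read the wrist's pose just before it. camera_info takes no time and is no camera call; for the wrist camera it gives the pose at the moment of the call.
- ctrl.job_done(): hands the job in, once; it reports no verdict.
The state is a dict: "time_s": time; "qpos": joint angles; "qd": joint speeds; "joint_efforts": joint torques, N m; "eef_pos": TCP position; "orientation": TCP orientation; "force": force on the tool from outside, world axes, zero at the start; "torque": the same for the moment, N m; "width": opening from 0.0 (shut) to 1.0 (fully open).
Only numpy, scipy, OpenCV 4.12 (cv2) and the standard library are available. Lean on these libraries where they do the work, as an engineer would, in place of code of your own. Each camera call takes 0.05 s, during which the arm holds its last target. There are 200 camera calls.

TASK

Set up the bare ram rod for a straightness check in the middle of the granite plate: stand the two V-blocks on the plate's long middle line, about 150 mm apart between their centres with both grooves running along that line, and lay the rod in the two grooves, centred on them. Last of all stand the dial gauge on the plate on the far side of the rod (away from the robot), midway between the blocks, its arm square across so that its tip hangs over the middle of the rod without touching it. Set everything down without dropping it, never tip the gauge over, and leave the carton and the spray can where they are.

Things in the scene. Friction and masses are not known exactly. Their poses are not given: they have to be found in the camera images.
- plate_top (a point): The target: centre of the top face of a dark granite surface plate, 300 long (its y) x 230 wide (its x) x 45 high, fixed to the bench, with bare edges. Its top is level and lies 45 mm above the bench. Its x axis points away from the robot (the far side), to within 0.25 rad, and its y axis to the left, along its long side. It lies in the left or in the right half of the bench.
- vblock_a_center (a point): One of two alike steel V-blocks, centre of the block, 20 mm above its underside. 45 wide (its x) x 35 long (its y) x 40 high, 0.4 kg. A 90 degree V-groove, 32 mm wide and 16 mm deep, runs along y through the middle of the top. Loose; stands on a 3 mm bench mat in the half of the bench where the plate is not. Either block may take either place.
- vblock_b_center (a point): The other V-block: same sizes and axes.
- rod_middle (a point): Middle of the bare steel ram rod, along its y: 22 mm diameter over 210 mm, then a 25 long, 15 thick spigot at each end (that at +y threaded). 0.7 kg, balanced. It may roll about y. It starts level, roughly along world y, in two fixed notched wooden blocks (28 high, 22 long, 85 mm either side of its middle), axis 31 mm above the bench. In the V-blocks its axis lies 39.5 mm above their underside.
- gauge_grip (a point): Dial gauge on a stand: point on the axis of its upright round column (16 mm diameter, 150 tall), 130 above the underside of its foot: a place to hold it. Foot 60 (x) x 50 (y) x 22, centred under the column. Clamp and arm at 76 to 104 mm height carry the gauge (34 mm dial, face up) out to its -x, to 62 mm; only the column is higher. 0.7 kg, balanced near the column. Starts with its arm roughly towards the robot.
- gauge_tip (a point): Centre of the ball tip (4 mm) of the gauge's feeler: 70 mm from the column's axis towards the gauge's -x, 62 mm above the underside of its foot. With the gauge and the V-blocks on the plate it passes some 9 mm above the rod.
- carton_center (a point): Centre of a small closed carton, 100 (x) x 70 (y) x 50 high, at the left edge of the work. Leave alone.
- spray_can_center (a point): Centre of a standing spray can, 52 mm diameter, 150 high with its cap, just beyond the plate and the mat; the point is 65 mm above the bench. Leave alone.
Mind the look-alikes: they are no part of the job. Leave any pink look-alike of the part that bears vblock_a_center alone.

How it is judged:
On the way, in this order (a step that is already met when the one before it is completed fails the run):
1. both V-blocks stand on the plate's long middle line, one on either side of its centre, grooves along the line (angle between each of vblock_a_center, vblock_b_center's own z axis and vertical below 0.06 rad and z of vblock_a_center in the frame of plate_top between 0.016 and 0.024 m and x of vblock_a_center in the frame of plate_top between -0.02 and 0.02 m and angle between the y axis of each of vblock_a_center, vblock_b_center and the y axis of plate_top, either way round below 0.14 rad and z of vblock_b_center in the frame of plate_top between 0.016 and 0.024 m and x of vblock_b_center in the frame of plate_top between -0.02 and 0.02 m and ((y of vblock_a_center in the frame of plate_top between 0.045 and 0.105 m and y of vblock_b_center in the frame of plate_top between -0.105 and -0.045 m) or (y of vblock_b_center in the frame of plate_top between 0.045 and 0.105 m and y of vblock_a_center in the frame of plate_top between -0.105 and -0.045 m))), for 0.2 s.
2. the rod lies in both grooves, centred (angle between each of vblock_a_center, vblock_b_center's own z axis and vertical below 0.06 rad and z of vblock_a_center in the frame of plate_top between 0.016 and 0.024 m and x of vblock_a_center in the frame of plate_top between -0.02 and 0.02 m and angle between the y axis of each of vblock_a_center, vblock_b_center, rod_middle and the y axis of plate_top, either way round below 0.14 rad and z of vblock_b_center in the frame of plate_top between 0.016 and 0.024 m and x of vblock_b_center in the frame of plate_top between -0.02 and 0.02 m and z of rod_middle in the frame of vblock_a_center between 0.0165 and 0.0225 m and x of rod_middle in the frame of vblock_a_center between -0.01 and 0.01 m and z of rod_middle in the frame of vblock_b_center between 0.0165 and 0.0225 m and x of rod_middle in the frame of vblock_b_center between -0.01 and 0.01 m and ((y of vblock_a_center in the frame of rod_middle between 0.06 and 0.09 m and y of vblock_b_center in the frame of rod_middle between -0.09 and -0.06 m) or (y of vblock_b_center in the frame of rod_middle between 0.06 and 0.09 m and y of vblock_a_center in the frame of rod_middle between -0.09 and -0.06 m)) and horizontal distance between rod_middle and plate_top below 0.025 m), for 0.2 s.
3. the gauge stands on the far side of the rod with its tip over the rod's middle (all of step 2 and angle between gauge_grip's own z axis and vertical below 0.06 rad and z of gauge_grip in the frame of plate_top between 0.126 and 0.134 m and horizontal distance between gauge_tip and rod_middle below 0.01 m and x of gauge_grip in the frame of plate_top between 0.04 and 0.085 m and angle between the x axis of gauge_grip and the x axis of plate_top, either way round below 0.26 rad), for 0.2 s.
At the end, for the whole second after the job is handed in: V-blocks upright on the plate within 20 mm of its middle line, grooves along it (8 deg), 60 to 90 mm either side of the rod's middle; rod down in both grooves, within 25 mm of the plate's centre; gauge upright on the far side, arm square (15 deg), tip within 10 mm of the rod's middle; all at rest (all of step 3 and linear speed of each of vblock_a, vblock_b, rod, gauge below 0.01 m/s); the robot touches nothing.
It fails at once if a thing is dropped (falls freely by about 8 mm or more, faster than 0.4 m/s out of the fingers) ((linear speed of vblock_a above 0.4 m/s and contact force between the fingers and vblock_a below 0.3 N) or (linear speed of vblock_b above 0.4 m/s and contact force between the fingers and vblock_b below 0.3 N) or (linear speed of rod above 0.4 m/s and contact force between the fingers and rod below 0.3 N) or (linear speed of gauge above 0.4 m/s and contact force between the fingers and gauge below 0.3 N)).
It fails at once if the gauge is tipped by more than 25 degrees (angle between gauge_grip's own z axis and vertical above 0.44 rad).
It fails at once if the gauge presses on the rod with more than 2 N (contact force between gauge and rod above 2 N).
It fails at once if a bystander is moved by more than 30 mm (distance of any of carton_center, spray_can_center from where it was at the start of the episode above 0.03 m).
It also fails if it takes over 125 s, if anything falls off the work surface, if the arm or the gripper's body presses on something with over 40 N, if the wrist force passes 120 N, or if a joint passes its speed limit or range.

## Working session

There is one attempt and no reset: what is moved stays moved. The work goes in short steps, Python scripts to look and compute and a tool call to move; the robot and the scene stay as the last step left them, time stands still between calls to the robot, and variables do not carry over. Pictures are saved under pics/ and viewed, about 12 in all and at most 16, crops included, and the job is handed in when it is done.

Besides the shell and the picture viewer there is one more tool, called in YAML: its name, and indented under it one key for each argument. send_rows: Moves the arm, as the interface text tells. Its arguments: {"type":"object","properties":{"dp":{"type":"array"},"rotation":{"type":"array"},"grip":{"type":"number"},"newtons":{"type":"number"}},"required":["dp","rotation"]}

```bash
mkdir -p pics; ls
python3 - <<'E'
from workcell import ctrl
import cv2
o=ctrl.get_obs();print(o['time_s'],o['eef_pos'],o['orientation'],o['width'],ctrl.pinch_z)
for n in ['scene','top','wrist']:
    print(n,ctrl.camera_info(n)); cv2.imwrite(f'pics/{n}0.png',ctrl.capture(n))
E
```

```text
pics
0.0 [ 0.22619322 -0.60870402  0.23041286] [ 9.84207648e-01  1.77015698e-01 -2.08221915e-04 -8.39414770e-04] 0.9974265759998197 0.0187
scene {'fx': 390.4289520593169, 'fy': 390.4289520593169, 'cx': 254.63337234078622, 'cy': 190.26794334461968, 'position': array([1.19786261, 0.20531216, 0.92861709]), 'attitude': array([0.21437017, 0.26714494, 0.71735121, 0.60670113])}
top {'fx': 483.2878458820788, 'fy': 483.2878458820788, 'cx': 249.880521414838, 'cy': 195.55077426253808, 'position': array([0.35311649, 0.04677662, 1.54441278]), 'attitude': array([-0.04295102,  0.04333398,  0.71382842, -0.69765777])}
wrist {'fx': 289.2687212775835, 'fy': 289.2687212775835, 'cx': 258.60184015430355, 'cy': 195.4063625355474, 'position': array([ 0.29052539, -0.58629328,  0.3727274 ]), 'attitude': array([-0.1117671 ,  0.07853328, -0.56542251,  0.81341135])}
```

View pics/top0.png

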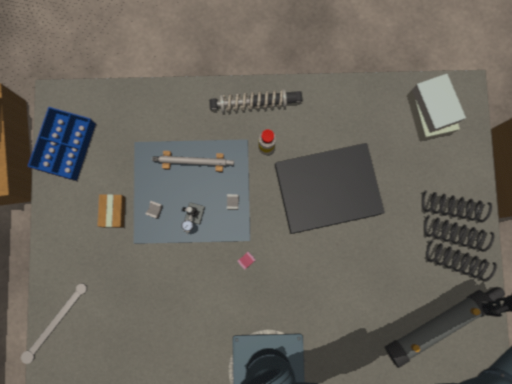

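View pics/scene0.png

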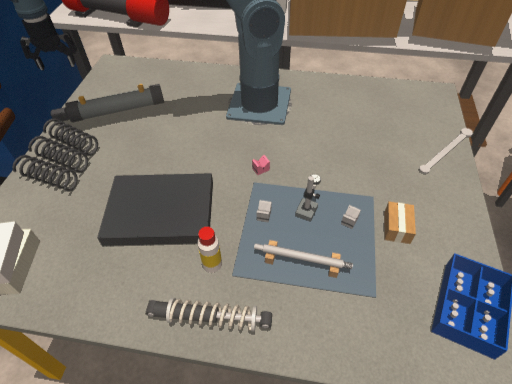

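The top view (image up = +x, left = +y) shows the plate with corners at about (277,163), (368,145), (383,212) and (291,231). The V-blocks are at (154,209) and (232,201), the gauge is near (195,213), and the rod runs from (153,159) to (233,163). The can is at (268,138), and the pink decoy at (247,261). Next step is a coarse ray cast.

```bash
cat > h.py <<'E'
import numpy as np, cv2
from workcell import ctrl
from scipy.spatial.transform import Rotation as R
def ray(ci,p):
    d=R.from_quat(ci['attitude']).apply([(p[0]-ci['cx'])/ci['fx'],-(p[1]-ci['cy'])/ci['fy'],-1.]); return np.array(ci['position']),d
def onz(ci,p,z):
    c,d=ray(ci,p); return c+d*(z-c[2])/d[2]
def proj(ci,P):
    q=R.from_quat(ci['attitude']).inv().apply(np.array(P)-ci['position']); return np.array([ci['cx']-ci['fx']*q[0]/q[2],ci['cy']+ci['fy']*q[1]/q[2]])
def tri(c1,p1,c2,p2):
    a,u=ray(c1,p1);b,v=ray(c2,p2)
    s=np.linalg.lstsq(np.c_[u,-v],b-a,rcond=None)[0]
    return (a+u*s[0]+b+v*s[1])/2, np.linalg.norm(a+u*s[0]-b-v*s[1])
def yaw():
    x=R.from_quat(ctrl.get_obs()['orientation']).as_matrix()[:,0]; return np.arctan2(x[1],x[0])
def go(P,psi):
    """total shift in tool axes (mm) to reach TCP P, turn about tool z to reach yaw psi, tool kept vertical"""
    o=ctrl.get_obs();Rm=R.from_quat(o['orientation']); d=np.array(P)-o['eef_pos']
    rt=R.from_euler('z',psi)*R.from_euler('x',np.pi)
    print('t',round(o['time_s'],2),'tcp',o['eef_pos'].round(4),'yaw',round(yaw(),3),'w',round(o['width'],3),'F',np.round(o['force'],1),
      '\n dp after turn mm',(rt.inv().apply(d)*1e3).round(1),' dp now',(Rm.inv().apply(d)*1e3).round(1),' rotvec',(Rm.inv()*rt).as_rotvec().round(4))
def take(n,f=None):
    ci=ctrl.camera_info(n); im=ctrl.capture(n)
    if f: cv2.imwrite('pics/'+f+'.png',im)
    return ci,im
E
python3 - <<'E'
from h import *
ci=ctrl.camera_info('top');im=cv2.imread('pics/top0.png')
# plate: dark region
m=((im.max(2)<62)*255).astype(np.uint8);m[:,:260]=0;m[:,400:]=0;m[:130]=0;m[245:]=0
c=max(cv2.findContours(m,0,2)[0],key=cv2.contourArea);r=cv2.minAreaRect(c);print(r)
b=cv2.boxPoints(r)
W=np.array([onz(ci,p,.045) for p in b]);print(W.round(3),[round(float(np.linalg.norm(W[i]-W[i-1])),3) for i in range(4)],W.mean(0))
for n,p,z in [('vl',(154,209),.04),('vr',(232,201),.04),('rodL',(153,159),.031),('rodR',(233,163),.031),('col',(190,210),.15),('dial',(188,227),.1),('foot',(197,213),.02),('can',(268,138),.15),('pink',(247,261),.04),('mat',(135,142),.003),('mat',(249,242),.003),('carton',(111,211),.05)]: print(n,onz(ci,p,z).round(3))
go([.5,.13,.35],0)
cv2.imwrite('pics/topcrop.png',cv2.resize(im[130:260,90:290],None,fx=4,fy=4,interpolation=2))
E
```

```text
((299.5, 231.0), (1.0, 0.0), 180.0)
[[ 0.423 -0.109  0.045]
 [ 0.423 -0.109  0.045]
 [ 0.423 -0.106  0.045]
 [ 0.423 -0.106  0.045]] [0.003, 0.0, 0.003, 0.0] [ 0.42295738 -0.10728188  0.045     ]
vl [0.502 0.344 0.04 ]
vr [0.522 0.1   0.04 ]
rodL [0.663 0.35  0.031]
rodR [0.644 0.095 0.031]
col [0.486 0.218 0.15 ]
dial [0.44  0.231 0.1  ]
foot [0.488 0.212 0.02 ]
can [ 0.694 -0.013  0.15 ]
pink [0.335 0.057 0.04 ]
mat [0.727 0.414 0.003]
mat [0.394 0.05  0.003]
carton [0.498 0.476 0.05 ]
t 0.15 tcp [ 0.2263 -0.6088  0.2306] yaw 0.356 w 1.003 F [ 0.1  0.1 -0.5] 
 dp after turn mm [ 273.7 -738.8 -119.4]  dp now [ 514.  -597.3 -118.6]  rotvec [-1.300e-03  3.000e-04  3.559e-01]
```

View pics/topcrop.png

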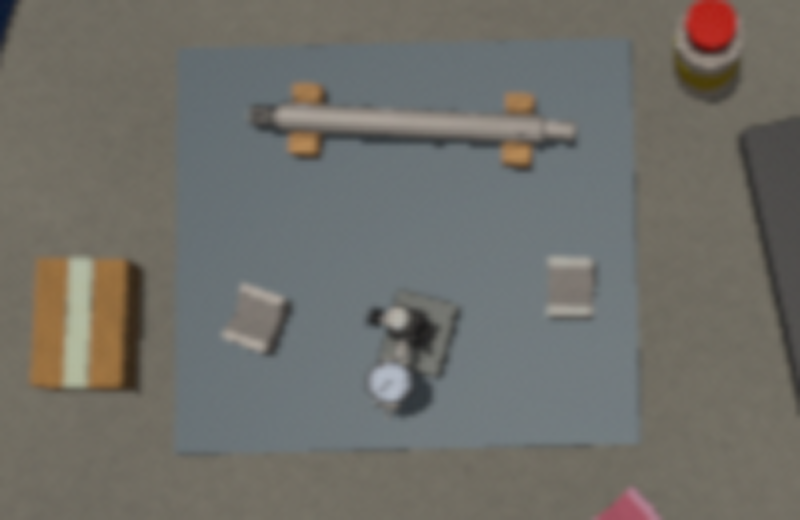

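The crop confirms it. The right block is upright with its groove along y, the left one is turned by about 20–25°, and the gauge column is at crop pixel (398,318). Next I'll get a close wrist view over the plate.

send_rows:
  dp:
    - [0,0,-40]
    - [0,0,-40]
    - [0,0,-40]
    - [25,-41,0]
    - [25,-41,0]
    - [25,-41,0]
    - [25,-41,0]
    - [25,-41,0]
  rotation:
    - [0,0,0.119]
    - [0,0,0.119]
    - [0,0,0.118]
    - [0,0,0]
    - [0,0,0]
    - [0,0,0]
    - [0,0,0]
    - [0,0,0]

```text
time_s: 0.95
eef_pos: [0.352, -0.4024, 0.3512]
orientation: [1.0, -0.0, -0.0, -0.0]
force: [1.5, -0.4, 0.3]
width: 1.001
```

send_rows:
  dp:
    - [25,-41,0]
    - [25,-41,0]
    - [25,-41,0]
    - [25,-41,0]
    - [25,-41,0]
    - [0,0,0]
    - [0,0,0]
  rotation:
    - [0,0,0]
    - [0,0,0]
    - [0,0,0]
    - [0,0,0]
    - [0,0,0]
    - [0,0,0]
    - [0,0,0]

```text
time_s: 1.65
eef_pos: [0.4767, -0.1984, 0.351]
orientation: [1.0, 0.001, -0.0, -0.0]
force: [-0.3, 0.1, -0.3]
width: 0.998
```

Run:
```python
from h import *
go([.48,-.2,.35],0)
ci,im=take('wrist','w1');print(ci['position'],R.from_quat(ci['attitude']).as_matrix().round(3))
```

```text
t 1.65 tcp [ 0.4767 -0.1984  0.351 ] yaw 0.003 w 0.998 F [-0.3  0.1 -0.3] 
 dp after turn mm [3.3 1.6 1. ]  dp now [3.3 1.6 1. ]  rotvec [-0.      0.0007  0.0026]
[ 0.5453053  -0.19944933  0.49320997] [[ 0.002  0.963  0.271]
 [-1.     0.002  0.001]
 [ 0.    -0.271  0.963]]
```

View pics/w1.png

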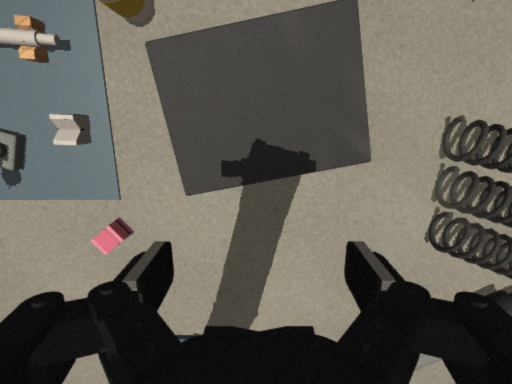

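The wrist view shows the plate with top corners at about (147,43), (357,0), (371,160) and (188,195). The block vr is at (68,129) and the pink decoy at (112,236). I'll go over the mat next.

send_rows:
  dp:
    - [-8,-48,0]
    - [-8,-48,0]
    - [-8,-48,0]
    - [-8,-48,0]
    - [-8,-48,0]
    - [-8,-48,0]
    - [-8,-48,0]
    - [-8,-48,0]
  rotation:
    - [0,0,0]
    - [0,0,0]
    - [0,0,0]
    - [0,0,0]
    - [0,0,0]
    - [0,0,0]
    - [0,0,0]
    - [0,0,0]

```text
time_s: 2.5
eef_pos: [0.4127, 0.1844, 0.3514]
orientation: [1.0, -0.002, 0.0, 0.0]
force: [0.8, -0.4, 0.0]
width: 1.002
```

send_rows:
  dp:
    - [0,-35,0]
    - [0,0,0]
    - [0,0,0]
    - [0,0,0]
  rotation:
    - [0,0,0]
    - [0,0,0]
    - [0,0,0]
    - [0,0,0]

```text
time_s: 2.9
eef_pos: [0.4133, 0.2173, 0.351]
orientation: [1.0, -0.002, -0.0, 0.001]
force: [0.3, -0.1, 0.1]
width: 0.998
```

Run:
```python
from h import *
go([.42,.2,.35],0)
ci,im=take('wrist','w2');np.save('ci2.npy',ci,allow_pickle=True);print(ci['position'],ci['attitude'])
# plate from w1
c1={**ci,'position':np.array([0.5453053,-0.19944933,0.49320997])}
M=np.array([[.002,.963,.271],[-1,.002,.001],[0,-.271,.963]]);c1['attitude']=R.from_matrix(M).as_quat()
im=cv2.imread('pics/w1.png');g=cv2.GaussianBlur(cv2.cvtColor(im,6),(3,3),0)
# edges by sub-pixel gradient along normals of the rough lines
C=[(147,43),(357,0),(371,160),(188,195)];L=[]
for i in range(4):
    a,b=np.array(C[i],float),np.array(C[(i+1)%4],float);u=(b-a)/np.linalg.norm(b-a);n=np.array([u[1],-u[0]]);P=[]
    for s in np.linspace(.08,.92,60):
        q=a+(b-a)*s
        if q[1]<6: continue
        if i==2 and 200<q[0]<325: continue
        t=np.arange(-6,6.1,.25);v=cv2.remap(g,(q[0]+n[0]*t).astype(np.float32)[None],(q[1]+n[1]*t).astype(np.float32)[None],1,borderMode=1)[0].astype(float)
        k=np.argmax(np.abs(np.gradient(v)));P.append(q+n*t[k])
    vx,vy,x0,y0=cv2.fitLine(np.array(P,np.float32),cv2.DIST_HUBER,0,.01,.01).ravel();L.append((vx,vy,x0,y0))
K=[]
for i in range(4):
    l,m=L[i-1],L[i];s=np.linalg.solve([[l[0],-m[0]],[l[1],-m[1]]],[m[2]-l[2],m[3]-l[3]]);K.append((l[2]+l[0]*s[0],l[3]+l[1]*s[0]))
print(np.round(K,1));W=np.array([onz(c1,p,.045) for p in K])
print(W.round(4),[round(float(np.linalg.norm(W[i]-W[i-1])),4) for i in range(4)],'centre',W.mean(0))
for a,b,o in[(1,0,0),(2,3,0)]: d=W[b]-W[a];print('yaw of y-axis -90:',np.arctan2(-d[0],d[1]))
for a,b in[(3,0),(2,1)]: d=W[b]-W[a];print('yaw of x:',np.arctan2(d[1],d[0]))
```

```text
t 2.9 tcp [0.4133 0.2173 0.351 ] yaw -0.004 w 0.998 F [ 0.3 -0.1  0.1] 
 dp after turn mm [ 6.7 17.3  1. ]  dp now [ 6.7 17.3  1.1]  rotvec [ 0.0013  0.0002 -0.004 ]
[0.4818897  0.21598242 0.49324213] [ 0.09687863 -0.09636483  0.70197977 -0.69896549]
[[144.   41.5]
 [356.7  -4.5]
 [371.  161. ]
 [185.8 196.3]]
[[ 0.6426 -0.0389  0.045 ]
 [ 0.6993 -0.3314  0.045 ]
 [ 0.4752 -0.3747  0.045 ]
 [ 0.4175 -0.0825  0.045 ]] [0.2293, 0.2979, 0.2282, 0.2979] centre [ 0.558655   -0.20687122  0.045     ]
yaw of y-axis -90: 0.19118967085950694
yaw of y-axis -90: 0.19489232150731317
yaw of x: 0.19106493941311037
yaw of x: 0.1908948522416458
```

View pics/w2.png

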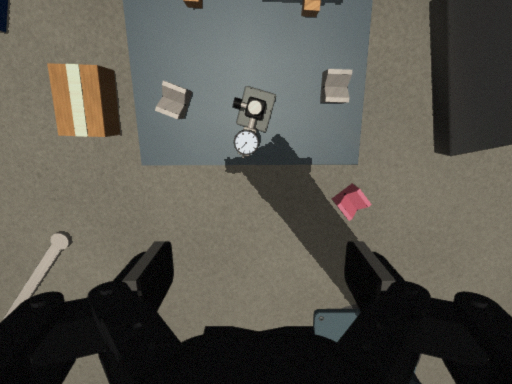

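The plate measures 298×229 mm, with its centre at (0.559,-0.207) and yaw 0.192. In the mat view the blocks are at (172,100) and (338,85), the column top is at (255,107), and the dial at (246,142). Next I'll refine the block positions.

Run:
```python
from h import *
ci=np.load('ci2.npy',allow_pickle=True).item();im=cv2.imread('pics/w2.png')
h=cv2.cvtColor(im,cv2.COLOR_BGR2HSV)
m=((im[:,:,2].astype(int)>=im[:,:,0].astype(int)-4)&(im.max(2)>95)).astype(np.uint8)*255
out=[]
for x0,y0 in[(172,100),(338,85)]:
    s=m.copy();s[:]=0;s[y0-28:y0+28,x0-28:x0+28]=m[y0-28:y0+28,x0-28:x0+28]
    c=max(cv2.findContours(s,0,2)[0],key=cv2.contourArea);r=cv2.minAreaRect(c);b=cv2.boxPoints(r)
    W=np.array([onz(ci,p,.043) for p in b]);print(r,W.round(4),[round(float(np.linalg.norm(W[i]-W[i-1])),4) for i in range(4)],W.mean(0),[np.arctan2(*(W[i]-W[i-1])[1::-1]).round(3) for i in (1,2)])
    out.append(cv2.resize(im[y0-28:y0+28,x0-28:x0+28],None,fx=7,fy=7,interpolation=2))
cv2.imwrite('pics/bl.png',np.hstack(out))
```

```text
((170.60540771484375, 99.53244018554688), (27.49703025817871, 33.4522705078125), 17.102725982666016) [[0.4863 0.3738 0.043 ]
 [0.5308 0.355  0.043 ]
 [0.5196 0.3176 0.043 ]
 [0.4744 0.3355 0.043 ]] [0.0401, 0.0484, 0.039, 0.0486] [0.50275643 0.34546991 0.043     ] [np.float64(-0.401), np.float64(-1.862)]
((337.98529052734375, 84.69116973876953), (26.306901931762695, 34.513427734375), 4.39870548248291) [[0.5003 0.1191 0.043 ]
 [0.5473 0.118  0.043 ]
 [0.5445 0.08   0.043 ]
 [0.4973 0.08   0.043 ]] [0.0392, 0.0471, 0.038, 0.0472] [0.52233146 0.0992946  0.043     ] [np.float64(-0.024), np.float64(-1.645)]
```

View pics/bl.png

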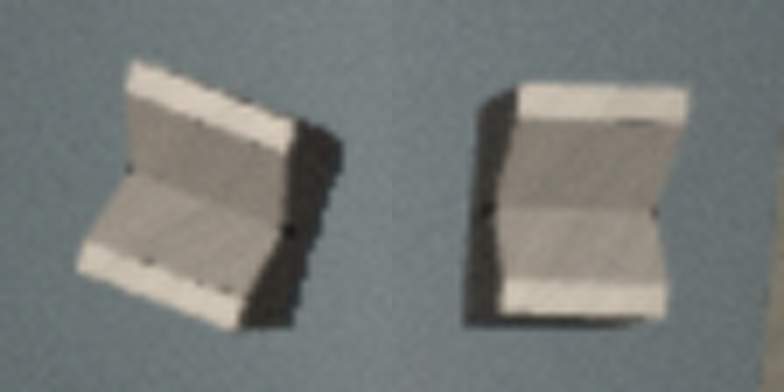

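Run:
```python
from h import *
ci=np.load('ci2.npy',allow_pickle=True).item()
for o,q in [((144,72),[(133,60),(298,121),(238,328),(78,270)]),((310,57),[(128,83),(298,87),(275,318),(110,315)])]:
    p=[np.array(o)+(np.array(t)-3)/7 for t in q];W=np.array([onz(ci,t,.043) for t in p])
    xa=(W[0]+W[1]-W[2]-W[3])/2; ya=(W[0]+W[3]-W[1]-W[2])/2
    print(W.mean(0).round(4),'w',np.linalg.norm(xa),'l',np.linalg.norm(ya),'yawx',np.arctan2(xa[1],xa[0]),'yaw from y',np.arctan2(-ya[0],ya[1]))
# column top, dial
for p,z in[((255,107),.153),((246,142),.107)]: print(onz(ci,p,z))
```

```text
[0.503 0.346 0.043] w 0.04465585241947918 l 0.03538991842441419 yawx -0.36100947669866423 yaw from y -0.34810447981184134
[0.5216 0.0985 0.043 ] w 0.04535326422882568 l 0.0350279209995954 yawx -0.02371604700988167 yaw from y -0.02350725500368846
[0.48954813 0.21956029 0.153     ]
[0.44648962 0.23224104 0.107     ]
```

Run:
```python
from h import *
print(ctrl.get_obs()['qpos'].round(3))
for s in (-1,1): go([.5216,.0985,.20],-.0236+s*np.pi/2)
```

```text
[-0.061  0.14  -0.572  1.821  0.082  1.205 -2.232]
t 2.95 tcp [0.4133 0.2174 0.3511] yaw -0.004 w 1.003 F [-0.3 -0.1  1.3] 
 dp after turn mm [ 116.3 -111.1  151.1]  dp now [108.8 118.3 151.2]  rotvec [ 9.0000e-04 -8.0000e-04  1.5904e+00]
t 2.95 tcp [0.4133 0.2174 0.3511] yaw -0.004 w 1.003 F [-0.3 -0.1  1.3] 
 dp after turn mm [-116.3  111.1  151.1]  dp now [108.8 118.3 151.2]  rotvec [ 8.0000e-04  9.0000e-04 -1.5512e+00]
```

send_rows:
  dp:
    - [0,0,14]
    - [0,0,14]
    - [0,0,14]
    - [0,0,14]
    - [0,0,14]
    - [0,0,14]
    - [0,0,14]
    - [0,0,14]
  rotation:
    - [0,0,-0.141]
    - [0,0,-0.141]
    - [0,0,-0.141]
    - [0,0,-0.141]
    - [0,0,-0.141]
    - [0,0,-0.141]
    - [0,0,-0.141]
    - [0,0,-0.141]

```text
time_s: 3.75
eef_pos: [0.4132, 0.2179, 0.2387]
orientation: [0.844, 0.536, -0.0, 0.0]
force: [0.3, 0.6, -0.0]
width: 1.004
```

send_rows:
  dp:
    - [0,0,14]
    - [0,0,14]
    - [0,0,11]
    - [-30,28,0]
    - [-30,28,0]
    - [-30,28,0]
    - [-26,27,0]
    - [0,0,0]
  rotation:
    - [0,0,-0.141]
    - [0,0,-0.141]
    - [0,0,-0.141]
    - [0,0,0]
    - [0,0,0]
    - [0,0,0]
    - [0,0,0]
    - [0,0,0]

```text
time_s: 4.55
eef_pos: [0.5248, 0.094, 0.1998]
orientation: [0.718, 0.696, -0.001, 0.001]
force: [-0.0, 0.1, -0.4]
width: 1.0
```

Run:
```python
from h import *
go([.5216,.0985,.007],-.0236+np.pi/2)
ci,im=take('wrist','w3');print(ci['position'],ci['attitude'],proj(ci,[.5216,.0985,.043]))
```

```text
t 4.55 tcp [0.5248 0.094  0.1998] yaw 1.539 w 1.0 F [-0.   0.1 -0.4] 
 dp after turn mm [  4.4  -3.3 192.8]  dp now [  4.9  -3.6 192.8]  rotvec [ 0.0014  0.0029 -0.0078]
[0.52667553 0.16183521 0.34187601] [-0.13811782  0.00132767 -0.01567732  0.99029083] [255.1935661  175.73682829]
```

View pics/w3.png

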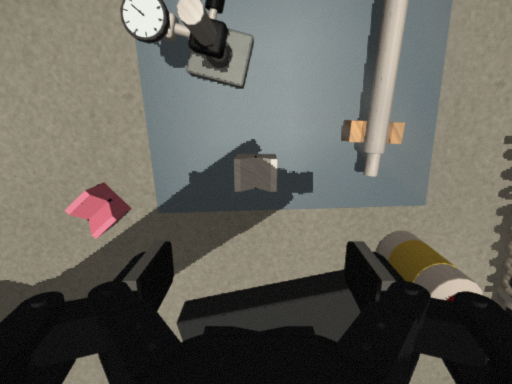

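The block's top is at (256,173), against a projected (255,176), so the position is confirmed. I'll descend and grip.

send_rows:
  dp:
    - [5,-3.5,30]
    - [0,0,40]
    - [0,0,40]
    - [0,0,40]
    - [0,0,30]
    - [0,0,13]
    - [0,0,0]
    - [0,0,0]
  rotation:
    - [0,0,-0.008]
    - [0,0,0]
    - [0,0,0]
    - [0,0,0]
    - [0,0,0]
    - [0,0,0]
    - [0,0,0]
    - [0,0,0]

```text
time_s: 5.4
eef_pos: [0.5185, 0.107, 0.0085]
orientation: [0.711, 0.703, 0.001, 0.0]
force: [-1.0, -0.5, 0.4]
width: 0.999
```

send_rows:
  dp:
    - [0,0,0]
    - [0,0,0]
    - [0,0,0]
    - [0,0,0]
    - [0,0,0]
    - [0,0,0]
  rotation:
    - [0,0,0]
    - [0,0,0]
    - [0,0,0]
    - [0,0,0]
    - [0,0,0]
    - [0,0,0]
  grip: 35
  newtons: 50

```text
time_s: 6.0
eef_pos: [0.5196, 0.1069, 0.0088]
orientation: [0.711, 0.703, 0.001, 0.001]
force: [0.6, -0.3, 8.8]
width: 0.521
```

Run:
```python
from h import *
go([.5216,.0985,.007],-.0236+np.pi/2)
ci,im=take('wrist')
```

```text
t 6.0 tcp [0.5196 0.1069 0.0088] yaw 1.559 w 0.521 F [ 0.6 -0.3  8.8] 
 dp after turn mm [-8.3  2.2  1.8]  dp now [-8.4  2.1  1.8]  rotvec [ 0.0034 -0.0006  0.0115]
```

send_rows:
  dp:
    - [0,0,-15]
    - [0,0,-30]
    - [0,0,-40]
    - [0,0,-40]
    - [0,0,-40]
    - [0,0,-26]
    - [0,0,0]
    - [0,0,0]
  rotation:
    - [0,0,0]
    - [0,0,0]
    - [0,0,0]
    - [0,0,-0.068]
    - [0,0,-0.068]
    - [0,0,-0.068]
    - [0,0,0]
    - [0,0,0]

```text
time_s: 6.85
eef_pos: [0.5171, 0.106, 0.1981]
orientation: [0.637, 0.771, -0.0, -0.0]
force: [-0.6, -0.1, -4.7]
width: 0.523
```

send_rows:
  dp:
    - [-25,0,0]
    - [-47,-3,0]
    - [-47,-3,0]
    - [-47,-3,0]
    - [-47,-3,0]
    - [-47,-3,0]
    - [-47,-3,0]
    - [-47,-3,0]
  rotation:
    - [0,0,0]
    - [0,0,0]
    - [0,0,0]
    - [0,0,0]
    - [0,0,0]
    - [0,0,0]
    - [0,0,0]
    - [0,0,0]

```text
time_s: 7.65
eef_pos: [0.5629, -0.2464, 0.1957]
orientation: [0.636, 0.771, -0.001, -0.002]
force: [0.1, 0.8, -4.5]
width: 0.519
```

send_rows:
  dp:
    - [-28,-1,0]
    - [0,0,0]
    - [0,0,0]
    - [0,0,0]
    - [0,0,0]
  rotation:
    - [0,0,0]
    - [0,0,0]
    - [0,0,0]
    - [0,0,0]
    - [0,0,0]

```text
time_s: 8.15
eef_pos: [0.5689, -0.2706, 0.1977]
orientation: [0.635, 0.772, 0.0, -0.001]
force: [-0.5, 0.9, -3.7]
width: 0.523
```

Run:
```python
from h import *
go([.5714,-.2723,.051],.192+np.pi/2)
```

```text
t 8.15 tcp [ 0.5689 -0.2706  0.1977] yaw 1.765 w 0.523 F [-0.5  0.9 -3.7] 
 dp after turn mm [ -2.1   2.1 146.7]  dp now [ -2.3   2.2 146.7]  rotvec [-0.001  -0.0012  0.0024]
```

send_rows:
  dp:
    - [-2,2,20]
    - [0,0,35]
    - [0,0,35]
    - [0,0,30]
    - [0,0,15]
    - [0,0,6]
    - [0,0,0]
    - [0,0,0]
  rotation:
    - [0,0,0]
    - [0,0,0]
    - [0,0,0]
    - [0,0,0]
    - [0,0,0]
    - [0,0,0]
    - [0,0,0]
    - [0,0,0]

```text
time_s: 8.95
eef_pos: [0.5728, -0.2744, 0.0589]
orientation: [0.636, 0.772, 0.0, 0.001]
force: [0.7, -0.0, -3.2]
width: 0.518
```

Run:
```python
from h import *
go([.5714,-.2723,.051],.192+np.pi/2)
```

```text
t 8.95 tcp [ 0.5728 -0.2744  0.0589] yaw 1.763 w 0.518 F [ 0.7 -0.  -3.2] 
 dp after turn mm [ 2.3 -0.9  7.9]  dp now [ 2.3 -0.9  7.9]  rotvec [0.0022 0.0014 0.0002]
```

send_rows:
  dp:
    - [2,-1,3]
    - [0,0,2.5]
    - [0,0,1.5]
    - [0,0,1]
    - [0,0,0]
    - [0,0,0]
  rotation:
    - [0,0,0]
    - [0,0,0]
    - [0,0,0]
    - [0,0,0]
    - [0,0,0]
    - [0,0,0]

```text
time_s: 9.55
eef_pos: [0.5702, -0.2725, 0.0509]
orientation: [0.636, 0.772, -0.0, 0.0]
force: [-5.5, 1.7, 8.8]
width: 0.52
```

Run:
```python
from h import *
go([.5714,-.2723,.051],.192+np.pi/2)
```

```text
t 9.55 tcp [ 0.5702 -0.2725  0.0509] yaw 1.763 w 0.52 F [-5.5  1.7  8.8] 
 dp after turn mm [-0.1  1.2 -0.1]  dp now [-0.1  1.2 -0.1]  rotvec [-0.0003  0.0007 -0.0001]
```

send_rows:
  dp:
    - [0,0,0]
    - [0,0,0]
    - [0,0,0]
    - [0,0,0]
    - [0,0,-30]
    - [0,0,-50]
    - [0,0,-50]
    - [0,0,-50]
  rotation:
    - [0,0,0]
    - [0,0,0]
    - [0,0,0]
    - [0,0,0]
    - [0,0,0]
    - [0,0,0]
    - [0,0,0]
    - [0,0,0.137]
  grip: 85

```text
time_s: 10.35
eef_pos: [0.5698, -0.2723, 0.2309]
orientation: [0.688, 0.726, 0.0, -0.0]
force: [0.6, -0.5, -0.4]
width: 0.995
```

send_rows:
  dp:
    - [0,0,-20]
    - [0,0,0]
    - [0,0,0]
    - [43,-21.5,0]
    - [43,-21.5,0]
    - [43,-21.5,0]
    - [43,-21.5,0]
    - [43,-21.5,0]
  rotation:
    - [0,0,0.137]
    - [0,0,0.137]
    - [0,0,0.136]
    - [0,0,0]
    - [0,0,0]
    - [0,0,0]
    - [0,0,0]
    - [0,0,0]

```text
time_s: 11.15
eef_pos: [0.5436, -0.0316, 0.2495]
orientation: [0.821, 0.571, 0.0, 0.0]
force: [1.1, 0.4, 0.1]
width: 0.995
```

send_rows:
  dp:
    - [43,-21.5,0]
    - [43,-21.5,0]
    - [43,-21.5,0]
    - [43,-21.5,0]
    - [43,-21.5,0]
    - [43,-21.5,0]
    - [43,-21.5,0]
    - [41,-20,0]
  rotation:
    - [0,0,0]
    - [0,0,0]
    - [0,0,0]
    - [0,0,0]
    - [0,0,0]
    - [0,0,0]
    - [0,0,0]
    - [0,0,0]

```text
time_s: 11.95
eef_pos: [0.5024, 0.3487, 0.2493]
orientation: [0.821, 0.571, 0.0, -0.0]
force: [0.4, 0.9, 0.0]
width: 0.991
```

send_rows:
  dp:
    - [0,0,0]
    - [0,0,0]
    - [0,0,0]
    - [0,0,0]
  rotation:
    - [0,0,0]
    - [0,0,0]
    - [0,0,0]
    - [0,0,0]

```text
time_s: 12.35
eef_pos: [0.5039, 0.3446, 0.2492]
orientation: [0.822, 0.57, -0.0, 0.001]
force: [-0.5, -0.3, 0.3]
width: 0.993
```

Run:
```python
from h import *
go([.503,.346,.009],-.355+np.pi/2)
```

```text
t 12.35 tcp [0.5039 0.3446 0.2492] yaw 1.213 w 0.993 F [-0.5 -0.3  0.3] 
 dp after turn mm [  1.   -1.4 240.2]  dp now [  1.2  -1.5 240.2]  rotvec [ 0.0006  0.0009 -0.0027]
```

send_rows:
  dp:
    - [1,-1,30]
    - [0,0,45]
    - [0,0,45]
    - [0,0,45]
    - [0,0,40]
    - [0,0,25]
    - [0,0,8]
    - [0,0,0]
  rotation:
    - [0,0,-0.003]
    - [0,0,0]
    - [0,0,0]
    - [0,0,0]
    - [0,0,0]
    - [0,0,0]
    - [0,0,0]
    - [0,0,0]

```text
time_s: 13.15
eef_pos: [0.5025, 0.3466, 0.0108]
orientation: [0.82, 0.572, -0.001, 0.0]
force: [-0.0, -0.2, 0.7]
width: 0.997
```

send_rows:
  dp:
    - [0,0,0]
    - [0,0,0]
    - [0,0,0]
  rotation:
    - [0,0,0]
    - [0,0,0]
    - [0,0,0]

```text
time_s: 13.45
eef_pos: [0.5033, 0.3483, 0.0127]
orientation: [0.82, 0.572, 0.001, 0.0]
force: [0.3, 0.4, 0.3]
width: 0.993
```

Run:
```python
from h import *
go([.503,.346,.009],-.355+np.pi/2)
```

```text
t 13.45 tcp [0.5033 0.3483 0.0127] yaw 1.219 w 0.993 F [0.3 0.4 0.3] 
 dp after turn mm [-2.2  0.5  3.7]  dp now [-2.2  0.4  3.7]  rotvec [ 0.0014 -0.0019  0.0027]
```

send_rows:
  dp:
    - [-1,0,3]
    - [0,0,0]
    - [0,0,0]
    - [0,0,0]
    - [0,0,0]
    - [0,0,0]
    - [0,0,0]
  rotation:
    - [0,0,0]
    - [0,0,0]
    - [0,0,0]
    - [0,0,0]
    - [0,0,0]
    - [0,0,0]
    - [0,0,0]
  grip: 35

```text
time_s: 14.15
eef_pos: [0.5023, 0.3468, 0.0085]
orientation: [0.82, 0.572, 0.0, 0.0]
force: [-1.3, -1.4, 3.6]
width: 0.519
```

Run:
```python
from h import *
import time
for i in range(4): o=ctrl.get_obs(); print(o['eef_pos'])
go([.503,.346,.009],-.355+np.pi/2)
```

```text
[0.50227749 0.3467975  0.00846773]
[0.50227749 0.3467975  0.00846773]
[0.50227749 0.3467975  0.00846773]
[0.50227749 0.3467975  0.00846773]
t 14.15 tcp [0.5023 0.3468 0.0085] yaw 1.219 w 0.519 F [-1.3 -1.4  3.6] 
 dp after turn mm [-0.5  1.  -0.5]  dp now [-0.5  1.  -0.5]  rotvec [ 0.0003 -0.      0.003 ]
```

send_rows:
  dp:
    - [0,0,-20]
    - [0,0,-40]
    - [0,0,-50]
    - [0,0,-50]
    - [0,0,-50]
    - [0,0,-40]
    - [0,0,0]
    - [0,0,0]
  rotation:
    - [0,0,0]
    - [0,0,0]
    - [0,0,0]
    - [0,0,0]
    - [0,0,-0.136]
    - [0,0,-0.136]
    - [0,0,-0.136]
    - [0,0,-0.136]

```text
time_s: 14.95
eef_pos: [0.5021, 0.3468, 0.2589]
orientation: [0.634, 0.773, 0.0, 0.0]
force: [-0.2, -0.7, -4.9]
width: 0.516
```

send_rows:
  dp:
    - [-32,-5,0]
    - [-48,-5,0]
    - [-48,-5,0]
    - [-48,-5,0]
    - [-48,-5,0]
    - [-48,-5,0]
    - [-48,-5,0]
    - [-48,-5,0]
  rotation:
    - [0,0,0]
    - [0,0,0]
    - [0,0,0]
    - [0,0,0]
    - [0,0,0]
    - [0,0,0]
    - [0,0,0]
    - [0,0,0]

```text
time_s: 15.75
eef_pos: [0.5321, -0.0241, 0.2574]
orientation: [0.636, 0.772, -0.0, -0.001]
force: [2.1, 0.2, -3.3]
width: 0.521
```

send_rows:
  dp:
    - [-48,-5,0]
    - [-48,-5,0]
    - [-15,0,0]
    - [0,0,0]
    - [0,0,0]
    - [0,0,0]
    - [0,0,0]
  rotation:
    - [0,0,0]
    - [0,0,0]
    - [0,0,0]
    - [0,0,0]
    - [0,0,0]
    - [0,0,0]
    - [0,0,0]

```text
time_s: 16.45
eef_pos: [0.5444, -0.1311, 0.2583]
orientation: [0.635, 0.773, 0.0, -0.0]
force: [0.7, 0.8, -3.8]
width: 0.52
```

Run:
```python
from h import *
go([.5444,-.1333,.051],.192+np.pi/2)
```

```text
t 16.45 tcp [ 0.5444 -0.1311  0.2583] yaw 1.766 w 0.52 F [ 0.7  0.8 -3.8] 
 dp after turn mm [ -2.2  -0.4 207.3]  dp now [ -2.3  -0.4 207.3]  rotvec [-0.0001 -0.0005  0.0029]
```

send_rows:
  dp:
    - [-1.5,0,30]
    - [0,0,45]
    - [0,0,45]
    - [0,0,40]
    - [0,0,25]
    - [0,0,12]
    - [0,0,3]
    - [0,0,0]
  rotation:
    - [0,0,0]
    - [0,0,0]
    - [0,0,0]
    - [0,0,0]
    - [0,0,0]
    - [0,0,0]
    - [0,0,0]
    - [0,0,0]

```text
time_s: 17.25
eef_pos: [0.5456, -0.134, 0.0591]
orientation: [0.636, 0.772, 0.0, 0.001]
force: [0.9, 1.1, -3.2]
width: 0.519
```

send_rows:
  dp:
    - [0,0,3]
    - [0,0,1.5]
    - [0,0,1.5]
    - [0,0,1]
    - [0,0,0]
    - [0,0,0]
  rotation:
    - [0,0,0]
    - [0,0,0]
    - [0,0,0]
    - [0,0,0]
    - [0,0,0]
    - [0,0,0]

```text
time_s: 17.85
eef_pos: [0.5448, -0.1344, 0.0514]
orientation: [0.636, 0.772, 0.0, 0.0]
force: [-0.1, -0.5, -3.4]
width: 0.522
```

Run:
```python
from h import *
go([.5444,-.1333,.051],.192+np.pi/2)
```

```text
t 17.85 tcp [ 0.5448 -0.1344  0.0514] yaw 1.763 w 0.522 F [-0.1 -0.5 -3.4] 
 dp after turn mm [ 1.2 -0.2  0.4]  dp now [ 1.2 -0.2  0.4]  rotvec [0.0001 0.0001 0.    ]
```

send_rows:
  dp:
    - [1,0,1]
    - [0,0,1]
    - [0,0,0]
    - [0,0,0]
  rotation:
    - [0,0,0]
    - [0,0,0]
    - [0,0,0]
    - [0,0,0]

```text
time_s: 18.25
eef_pos: [0.5447, -0.1336, 0.0505]
orientation: [0.636, 0.772, -0.0, 0.0]
force: [-4.7, 0.0, 8.6]
width: 0.523
```

send_rows:
  dp:
    - [0,0,0]
    - [0,0,0]
    - [0,0,0]
    - [0,0,0]
    - [0,0,-30]
    - [0,0,-50]
    - [0,0,-50]
    - [0,0,-50]
  rotation:
    - [0,0,0]
    - [0,0,0]
    - [0,0,0]
    - [0,0,0]
    - [0,0,0]
    - [0,0,0]
    - [0,0,0]
    - [0,0,0]
  grip: 85

```text
time_s: 19.05
eef_pos: [0.5442, -0.1332, 0.2311]
orientation: [0.636, 0.772, 0.0, -0.0]
force: [-0.2, -0.5, -0.6]
width: 0.995
```

send_rows:
  dp:
    - [0,0,-50]
    - [0,0,-20]
    - [-40,0,0]
    - [-40,0,0]
    - [0,0,0]
    - [0,0,0]
    - [0,0,0]
  rotation:
    - [0,0,0]
    - [0,0,0]
    - [0,0,0]
    - [0,0,0]
    - [0,0,0]
    - [0,0,0]
    - [0,0,0]

```text
time_s: 19.75
eef_pos: [0.5598, -0.2104, 0.2992]
orientation: [0.635, 0.772, 0.0, -0.0]
force: [0.4, 0.4, -0.0]
width: 0.994
```

Run:
```python
from h import *
ci,im=take('wrist');np.save('ci4.npy',ci,allow_pickle=True)
go([.655,.21,.3],.192+np.pi/2)
p=[proj(ci,[x,y,.085]) for x,y in((.5444,-.1333),(.573,-.2805),(.5587,-.2069))];print(np.round(p,1))
cv2.imwrite('pics/w4.png',cv2.resize(im[60:300,130:390],None,fx=3,fy=2.4) if 0 else cv2.resize(im[80:280,140:380],None,fx=3,fy=3,interpolation=2))
```

```text
t 19.8 tcp [ 0.5599 -0.2102  0.2993] yaw 1.765 w 0.991 F [ 0.2 -0.  -1.2] 
 dp after turn mm [394.4 173.6  -0.7]  dp now [394.  174.5  -0.4]  rotvec [ 0.0001 -0.0007  0.0023]
[[258.6 104.2]
 [258.4 223.6]
 [258.5 167.3]]
```

View pics/w4.png

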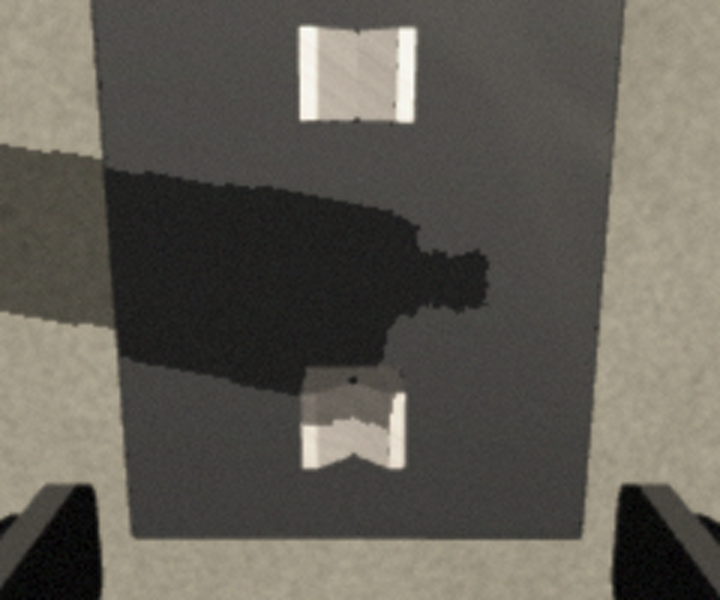

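send_rows:
  dp:
    - [0,0,0]
    - [0,0,0]
    - [47,7,0]
    - [47,7,0]
    - [47,7,0]
    - [47,7,0]
    - [47,7,0]
    - [47,7,0]
  rotation:
    - [0,0,0.134]
    - [0,0,0.134]
    - [0,0,0]
    - [0,0,0]
    - [0,0,0]
    - [0,0,0]
    - [0,0,0]
    - [0,0,0]

```text
time_s: 20.6
eef_pos: [0.6227, 0.0692, 0.2996]
orientation: [0.733, 0.68, 0.0, 0.0]
force: [0.2, 0.6, -0.5]
width: 0.997
```

send_rows:
  dp:
    - [47,7,0]
    - [47,7,0]
    - [30,5,0]
    - [0,0,0]
    - [0,0,0]
    - [0,0,0]
    - [0,0,0]
  rotation:
    - [0,0,0]
    - [0,0,0]
    - [0,0,0]
    - [0,0,0]
    - [0,0,0]
    - [0,0,0]
    - [0,0,0]

```text
time_s: 21.3
eef_pos: [0.6516, 0.1866, 0.2993]
orientation: [0.734, 0.679, -0.0, 0.0]
force: [-0.9, 0.0, -0.9]
width: 0.993
```

Run:
```python
from h import *
ci=np.load('ci4.npy',allow_pickle=True).item()
for q in [[(299,25),(416,27),(414,122),(300,122)],[(302,392),(405,392),(406,468),(302,468)],[(97,10),(620,10),(582,538),(132,538)]]:
    p=[np.array((140,80))+(np.array(t)-1)/3 for t in q];W=np.array([onz(ci,t,.085 if q[0][0]>200 else .045) for t in p])
    xa=(W[1]+W[2]-W[0]-W[3])/2; ya=(W[0]+W[1]-W[2]-W[3])/2;c=W.mean(0)
    r=R.from_euler('z',-.192).apply(c-[.5587,-.2069,.045])
    print(c.round(4),'in plate',r.round(4),np.linalg.norm(xa),np.linalg.norm(ya),'yaw',np.arctan2(xa[1],xa[0]),np.arctan2(-ya[0],ya[1]))
go([.6535,.222,.3],1.4965)
ci,im=take('wrist','w5');np.save('ci5.npy',ci,allow_pickle=True)
print(proj(ci,[.6535,.222,.031]))
```

```text
[ 0.5447 -0.1336  0.085 ] in plate [0.0002 0.0746 0.04  ] 0.045281760331202625 0.03592337774656189 yaw 0.1855513829741697 0.18807079138074173
[ 0.5718 -0.28    0.085 ] in plate [-0.0011 -0.0743  0.04  ] 0.045380881129995373 0.035558167127520815 yaw 0.193465427875445 0.19878951449742763
[ 0.5637 -0.2291  0.045 ] in plate [ 0.0006 -0.0228 -0.    ] 0.225671883212192 0.2500549600859717 yaw 0.19351239582139776 0.19106927651187472
t 21.3 tcp [0.6516 0.1866 0.2993] yaw 1.493 w 0.993 F [-0.9  0.  -0.9] 
 dp after turn mm [35.5 -0.7 -0.7]  dp now [35.5 -0.9 -0.7]  rotvec [ 0.0002  0.001  -0.0036]
[257.82614184 137.57788802]
```

View pics/w5.png

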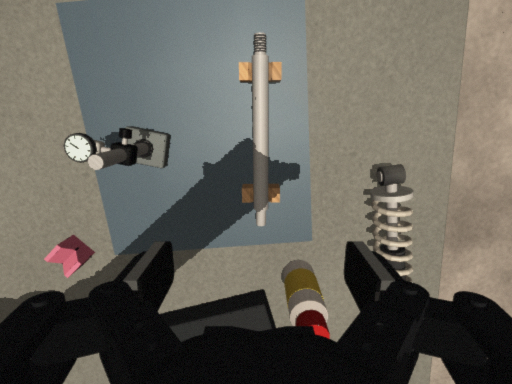

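Both blocks are on the line at (0,+75) and (-1,-74) mm in the plate frame, yaw within 0.01. In the rod view the tips are at (260,33) and (260,226), with the wooden blocks at (260,71) and (261,193).

Run:
```python
from h import *
ci=np.load('ci5.npy',allow_pickle=True).item()
a=onz(ci,(260,33),.031);b=onz(ci,(260.7,226.5),.031);c=(onz(ci,(260.3,71.5),.028)+onz(ci,(261.5,193),.028))/2
y=(a-b);print(a,b,'len',np.linalg.norm(y),'mid',(a+b)/2,'woodmid',c,'yaw',np.arctan2(-y[0],y[1]))
im=cv2.imread('pics/w5.png')
# axis from edges of the bar at rows between the blocks (lit part)
for r in range(90,140,10):
    g=im[r,235:285].mean(1); print(r,[int(v) for v in g[10:42]])
```

```text
[0.6665641  0.35231215 0.031     ] [0.64738778 0.0890483  0.031     ] len 0.2639613405000356 mid [0.65697594 0.22068022 0.031     ] woodmid [0.65803411 0.22408845 0.028     ] yaw -0.07271224698584755
90 [147, 148, 145, 148, 146, 144, 80, 78, 116, 137, 153, 169, 181, 194, 208, 211, 203, 198, 187, 175, 161, 147, 130, 114, 141, 146, 148, 147, 147, 145, 145, 148]
100 [148, 144, 149, 149, 148, 147, 142, 86, 115, 135, 151, 170, 183, 192, 207, 212, 206, 199, 189, 177, 163, 147, 131, 115, 137, 147, 144, 146, 145, 144, 144, 141]
110 [145, 145, 143, 144, 146, 146, 139, 89, 114, 136, 151, 171, 183, 196, 206, 214, 203, 199, 189, 179, 161, 146, 130, 114, 139, 144, 150, 145, 145, 146, 145, 146]
120 [141, 145, 143, 143, 148, 146, 137, 85, 110, 133, 152, 168, 184, 194, 203, 210, 204, 198, 189, 177, 161, 147, 130, 112, 141, 145, 143, 144, 148, 147, 145, 145]
130 [145, 145, 147, 147, 145, 147, 139, 84, 111, 130, 152, 168, 182, 193, 203, 209, 206, 198, 187, 177, 162, 147, 128, 109, 138, 146, 145, 146, 144, 144, 143, 144]
```

send_rows:
  dp:
    - [36,3,0]
    - [0,0,40]
    - [0,0,45]
    - [0,0,45]
    - [0,0,45]
    - [0,0,45]
    - [0,0,0]
    - [0,0,0]
  rotation:
    - [0,0,-0.005]
    - [0,0,0]
    - [0,0,0]
    - [0,0,0]
    - [0,0,0]
    - [0,0,0]
    - [0,0,0]
    - [0,0,0]

```text
time_s: 22.15
eef_pos: [0.6574, 0.2235, 0.08]
orientation: [0.732, 0.681, -0.0, -0.0]
force: [0.8, 0.5, 1.6]
width: 0.999
```

Run:
```python
from h import *
go([.657,.222,.012],1.498)
```

```text
t 22.15 tcp [0.6574 0.2235 0.08  ] yaw 1.499 w 0.999 F [0.8 0.5 1.6] 
 dp after turn mm [-1.5 -0.3 68. ]  dp now [-1.5 -0.2 68. ]  rotvec [-0.0005 -0.      0.001 ]
```

send_rows:
  dp:
    - [-1,0,25]
    - [0,0,25]
    - [0,0,13]
    - [0,0,5]
    - [0,0,0]
    - [0,0,0]
    - [0,0,0]
  rotation:
    - [0,0,0]
    - [0,0,0]
    - [0,0,0]
    - [0,0,0]
    - [0,0,0]
    - [0,0,0]
    - [0,0,0]

```text
time_s: 22.85
eef_pos: [0.658, 0.2234, 0.0127]
orientation: [0.732, 0.682, 0.001, 0.0]
force: [-0.0, 0.5, 0.3]
width: 0.998
```

send_rows:
  dp:
    - [0,0,0]
    - [0,0,0]
    - [0,0,0]
    - [0,0,0]
    - [0,0,0]
    - [0,0,0]
    - [0,0,0]
    - [0,0,0]
  rotation:
    - [0,0,0]
    - [0,0,0]
    - [0,0,0]
    - [0,0,0]
    - [0,0,0]
    - [0,0,0]
    - [0,0,0]
    - [0,0,0]
  grip: 12
  newtons: 70

```text
time_s: 23.65
eef_pos: [0.6569, 0.2229, 0.0115]
orientation: [0.732, 0.682, -0.0, -0.0]
force: [-2.7, -2.0, 5.3]
width: 0.233
```

Run:
```python
from h import *
go([.657,.222,.012],1.498)
```

```text
t 23.65 tcp [0.6569 0.2229 0.0115] yaw 1.5 w 0.233 F [-2.7 -2.   5.3] 
 dp after turn mm [-0.9  0.2 -0.5]  dp now [-0.9  0.2 -0.5]  rotvec [-0.0004  0.0002  0.0018]
```

send_rows:
  dp:
    - [0,0,-10]
    - [0,0,-20]
    - [0,0,-20]
    - [0,0,0]
    - [0,0,0]
  rotation:
    - [0,0,0]
    - [0,0,0]
    - [0,0,0]
    - [0,0,0]
    - [0,0,0]

```text
time_s: 24.15
eef_pos: [0.6577, 0.2231, 0.0624]
orientation: [0.732, 0.682, 0.001, 0.0]
force: [-0.3, 0.6, -7.0]
width: 0.237
```

Run:
```python
from h import *
go([.657,.222,.3],.192+np.pi/2)
ci,im=take('wrist')
p=proj(ci,ctrl.get_obs()['eef_pos']+[0,0,.0195]);print(p)
cv2.imwrite('pics/w6.png',cv2.resize(im[:,130:390],None,fx=1.5,fy=1.5,interpolation=2))
```

```text
t 24.15 tcp [0.6577 0.2231 0.0624] yaw 1.5 w 0.237 F [-0.3  0.6 -7. ] 
 dp after turn mm [  -0.9   -0.9 -237.6]  dp now [-1.000e+00 -2.000e-01 -2.376e+02]  rotvec [ 0.0019 -0.0004 -0.2631]
[257.07888308 262.25992837]
```

View pics/w6.png

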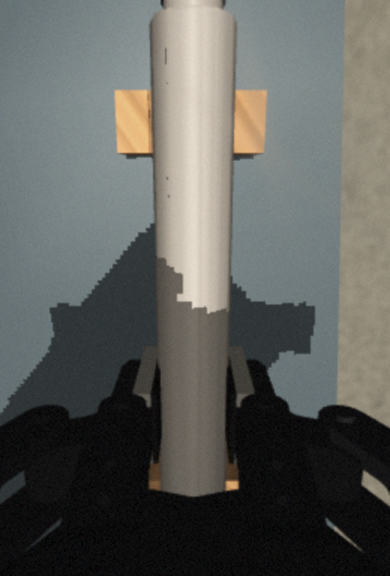

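The rod is held level near its middle; lifting adds about 7 N to the wrist load. I'll carry it over now.

send_rows:
  dp:
    - [0,0,-30]
    - [0,0,-45]
    - [0,0,-50]
    - [0,0,-50]
    - [0,0,-40]
    - [0,0,-23]
    - [0,0,0]
    - [0,0,0]
  rotation:
    - [0,0,0]
    - [0,0,0]
    - [0,0,0]
    - [0,0,0]
    - [0,0,-0.06]
    - [0,0,-0.1]
    - [0,0,-0.103]
    - [0,0,0]

```text
time_s: 25.0
eef_pos: [0.6568, 0.2227, 0.2987]
orientation: [0.636, 0.772, -0.0, -0.0]
force: [0.2, -0.7, -7.7]
width: 0.232
```

send_rows:
  dp:
    - [-20,-9,0]
    - [-40,-18,0]
    - [-40,-18,0]
    - [-40,-18,0]
    - [-40,-18,0]
    - [-40,-18,0]
    - [-40,-18,0]
    - [-40,-18,0]
  rotation:
    - [0,0,0]
    - [0,0,0]
    - [0,0,0]
    - [0,0,0]
    - [0,0,0]
    - [0,0,0]
    - [0,0,0]
    - [0,0,0]

```text
time_s: 25.8
eef_pos: [0.5801, -0.0992, 0.2977]
orientation: [0.637, 0.771, -0.001, -0.001]
force: [0.3, 0.7, -5.6]
width: 0.236
```

send_rows:
  dp:
    - [-40,-18,0]
    - [-40,-18,0]
    - [-20,-9,0]
    - [0,0,0]
    - [0,0,0]
    - [0,0,0]
    - [0,0,0]
    - [0,0,0]
  rotation:
    - [0,0,0]
    - [0,0,0]
    - [0,0,0]
    - [0,0,0]
    - [0,0,0]
    - [0,0,0]
    - [0,0,0]
    - [0,0,0]

```text
time_s: 26.6
eef_pos: [0.5569, -0.203, 0.2992]
orientation: [0.636, 0.772, 0.0, -0.0]
force: [-0.9, 0.3, -6.3]
width: 0.233
```

Run:
```python
from h import *
go([.5583,-.206,.065],.192+np.pi/2)
```

```text
t 26.6 tcp [ 0.5569 -0.203   0.2992] yaw 1.764 w 0.233 F [-0.9  0.3 -6.3] 
 dp after turn mm [ -3.3   0.7 234.2]  dp now [ -3.3   0.8 234.2]  rotvec [-0.0001 -0.0003  0.0014]
```

Descend to about 15 mm above seating, then check.

send_rows:
  dp:
    - [-2.5,0.7,30]
    - [0,0,45]
    - [0,0,45]
    - [0,0,45]
    - [0,0,35]
    - [0,0,19]
    - [0,0,0]
    - [0,0,0]
  rotation:
    - [0,0,0]
    - [0,0,0]
    - [0,0,0]
    - [0,0,0]
    - [0,0,0]
    - [0,0,0]
    - [0,0,0]
    - [0,0,0]

```text
time_s: 27.4
eef_pos: [0.5587, -0.2061, 0.081]
orientation: [0.636, 0.772, 0.0, 0.0]
force: [0.3, 0.3, -6.1]
width: 0.238
```

Run:
```python
from h import *
go([.5583,-.206,.065],.192+np.pi/2)
ci,im=take('wrist')
cv2.imwrite('pics/w7.png',cv2.resize(im[:,130:390],None,fx=1.5,fy=1.5,interpolation=2))
```

```text
t 27.4 tcp [ 0.5587 -0.2061  0.081 ] yaw 1.763 w 0.238 F [ 0.3  0.3 -6.1] 
 dp after turn mm [ 0.1 -0.4 16. ]  dp now [ 0.1 -0.4 16. ]  rotvec [0.0008 0.0001 0.0004]
```

View pics/w7.png

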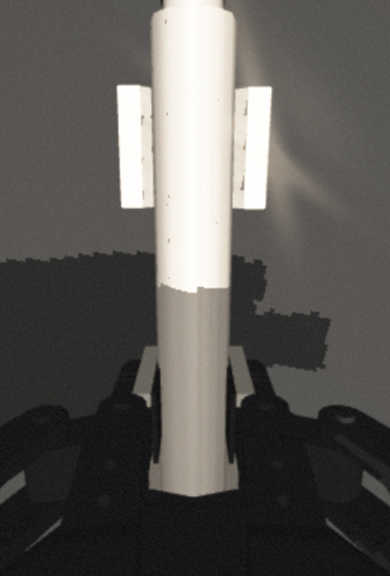

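The rod is aligned over the groove centre: block edges at 118 and 270, rod edges at 152 and 235. Lower it in small steps until contact.

send_rows:
  dp:
    - [0,0,5]
    - [0,0,4]
    - [0,0,2]
    - [0,0,1.5]
    - [0,0,1]
    - [0,0,0]
    - [0,0,0]
  rotation:
    - [0,0,0]
    - [0,0,0]
    - [0,0,0]
    - [0,0,0]
    - [0,0,0]
    - [0,0,0]
    - [0,0,0]

```text
time_s: 28.15
eef_pos: [0.558, -0.2064, 0.0668]
orientation: [0.636, 0.772, 0.0, 0.0]
force: [0.1, -0.1, -6.6]
width: 0.235
```

send_rows:
  dp:
    - [0,0,1]
    - [0,0,0.5]
    - [0,0,0]
    - [0,0,0]
  rotation:
    - [0,0,0]
    - [0,0,0]
    - [0,0,0]
    - [0,0,0]

```text
time_s: 28.55
eef_pos: [0.5584, -0.2063, 0.0659]
orientation: [0.636, 0.772, 0.0, 0.0]
force: [-1.7, 1.6, 2.4]
width: 0.235
```

send_rows:
  dp:
    - [0,0,0.5]
    - [0,0,0]
    - [0,0,0]
    - [0,0,0]
  rotation:
    - [0,0,0]
    - [0,0,0]
    - [0,0,0]
    - [0,0,0]
  grip: 40

```text
time_s: 28.95
eef_pos: [0.5581, -0.2065, 0.0648]
orientation: [0.636, 0.772, 0.0, 0.0]
force: [0.0, 0.4, 0.3]
width: 0.466
```

send_rows:
  dp:
    - [0,0,0]
    - [0,0,0]
    - [0,0,-20]
    - [0,0,-50]
    - [0,0,-50]
    - [0,0,-50]
    - [0,0,-50]
    - [0,0,-14]
  rotation:
    - [0,0,0]
    - [0,0,0]
    - [0,0,0]
    - [0,0,0]
    - [0,0,0]
    - [0,0,0]
    - [0,0,0]
    - [0,0,0]
  grip: 85

```text
time_s: 29.75
eef_pos: [0.5605, -0.2063, 0.3048]
orientation: [0.636, 0.772, 0.002, 0.004]
force: [0.3, 0.5, 0.4]
width: 0.995
```

send_rows:
  dp:
    - [0,0,0]
    - [0,0,0]
    - [0,0,0]
    - [0,0,0]
  rotation:
    - [0,0,0]
    - [0,0,0]
    - [0,0,0]
    - [0,0,0]

```text
time_s: 30.15
eef_pos: [0.557, -0.2063, 0.2969]
orientation: [0.636, 0.772, -0.0, -0.001]
force: [0.7, 0.3, -1.3]
width: 0.998
```

Run:
```python
from h import *
ci,im=take('wrist','w8');np.save('ci8.npy',ci,allow_pickle=True)
go([.4895,.2196,.3],1.763)
print(np.round([proj(ci,p) for p in([.5444,-.1333,.085],[.573,-.2805,.085],[.5587,-.2069,.0845])],1))
```

```text
t 30.2 tcp [ 0.5573 -0.2062  0.2973] yaw 1.763 w 0.993 F [ 0.4  0.1 -0.1] 
 dp after turn mm [430.9  14.8  -2.7]  dp now [430.9  14.8  -2.1]  rotvec [-0.002  -0.0014  0.0001]
[[260.5 108.4]
 [260.3 227.7]
 [260.4 171.3]]
```

View pics/w8.png

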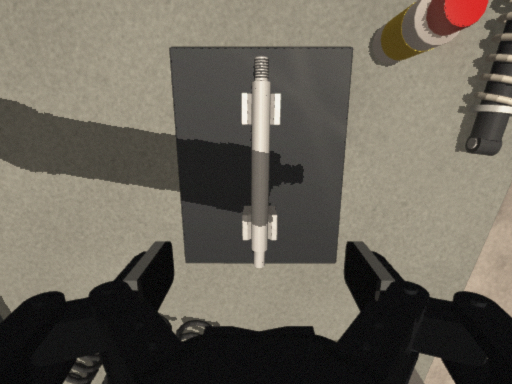

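The rod lies in both grooves, with tips at (261,57) and (259.5,268) and blocks at (261,109) and (260,226).

Run:
```python
from h import *
ci=np.load('ci8.npy',allow_pickle=True).item()
a=onz(ci,(261.5,57),.0845);b=onz(ci,(259.5,268),.0845);print(a,b,np.linalg.norm(a-b),'mid',(a+b)/2,'yaw',np.arctan2(-(a-b)[0],(a-b)[1]))
print('in plate',R.from_euler('z',-.192).apply((a+b)/2-[.5587,-.2069,.045]))
def circ(f,x0,y0,w,k):
    im=cv2.imread(f)[y0-w:y0+w,x0-w:x0+w];g=cv2.cvtColor(im,6);m=(g>k).astype(np.uint8)
    n,l,s,c=cv2.connectedComponentsWithStats(m);j=l[w,w] or 1+np.argmax(s[1:,4]);return c[j]+[x0-w,y0-w],s[j]
c2=np.load('ci2.npy',allow_pickle=True).item();c5=np.load('ci5.npy',allow_pickle=True).item()
P2,s2=circ('pics/w2.png',255,107,14,150);P5,s5=circ('pics/w5.png',95,162,12,130);print(P2,s2,P5,s5)
print('top',onz(c2,P2,.153),onz(c5,(95,162),.153),tri(c2,P2,c5,(95,162)))
D2,t2=circ('pics/w2.png',246,142,18,140);D5,t5=circ('pics/w5.png',80,148,18,140);print(D2,t2,D5,t5)
print('dial',tri(c2,D2,c5,D5),onz(c2,D2,.107),onz(c5,D5,.107))
cv2.imwrite('pics/g.png',np.hstack([cv2.resize(cv2.imread('pics/w2.png')[70:170,205:305],None,fx=4,fy=4,interpolation=2),cv2.resize(cv2.imread('pics/w5.png')[100:200,50:180],None,fx=4,fy=4,interpolation=2)[:,:400+0]]))
```

```text
[ 0.53479325 -0.07878274  0.0845    ] [ 0.58332674 -0.33898634  0.0845    ] 0.2646911622926445 mid [ 0.55905999 -0.20888454  0.0845    ] yaw 0.1844022502627362
in plate [-2.53163234e-05 -2.01676628e-03  3.95000000e-02]
[254.32608696 106.96376812] [  7   8  13  13 138] [ 91.66878981 161.70382166] [  0   0  20  24 314]
top [0.48959022 0.22031818 0.153     ] [0.48970911 0.22019758 0.153     ] (array([0.48960857, 0.2202502 , 0.15285294]), np.float64(0.00014291181400103228))
[245.91733333 142.02133333] [  7   7  22  23 375] [ 80.01896552 149.89827586] [  3   5  33  31 580]
dial (array([0.44642684, 0.23109855, 0.10322075]), np.float64(0.002886563976342892)) [0.4464623  0.23235047 0.107     ] [0.44913072 0.22996674 0.107     ]
```

View pics/g.png

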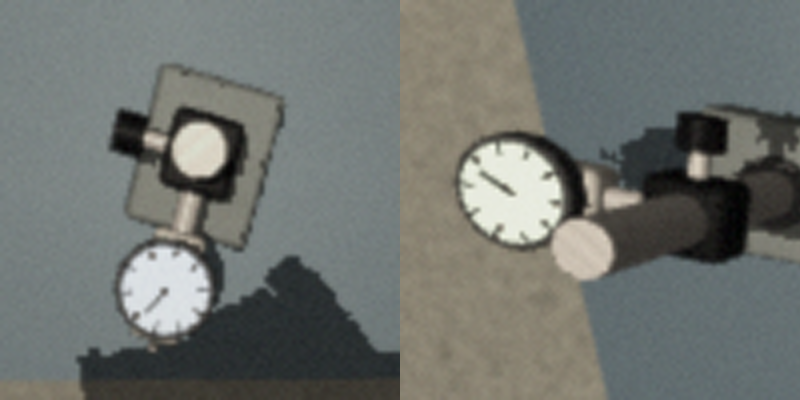

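The gauge column top triangulates to (0.4896, 0.2203, 0.153), and the arm yaw is about -0.258. I'll move above it.

send_rows:
  dp:
    - [0,0,0]
    - [0,0,0]
    - [0,0,0]
    - [44,-19,0]
    - [44,-19,0]
    - [44,-19,0]
    - [44,-19,0]
    - [44,-19,0]
  rotation:
    - [0,0,0.149]
    - [0,0,0.149]
    - [0,0,0.149]
    - [0,0,0]
    - [0,0,0]
    - [0,0,0]
    - [0,0,0]
    - [0,0,0]

```text
time_s: 31.0
eef_pos: [0.5206, 0.0322, 0.2983]
orientation: [0.791, 0.611, -0.0, -0.0]
force: [0.8, -0.0, 0.4]
width: 0.995
```

send_rows:
  dp:
    - [44,-19,0]
    - [44,-19,0]
    - [44,-19,0]
    - [43,-21,0]
    - [0,0,0]
    - [0,0,0]
    - [0,0,0]
    - [0,0,0]
  rotation:
    - [0,0,0]
    - [0,0,0]
    - [0,0,0]
    - [0,0,0]
    - [0,0,0]
    - [0,0,0]
    - [0,0,0]
    - [0,0,0]

```text
time_s: 31.8
eef_pos: [0.4907, 0.2176, 0.2984]
orientation: [0.792, 0.61, -0.0, 0.0]
force: [0.3, 0.3, -0.2]
width: 1.001
```

Run:
```python
from h import *
go([.4896,.2203,.116],1.314)
```

```text
t 31.8 tcp [0.4907 0.2176 0.2984] yaw 1.313 w 1.001 F [ 0.3  0.3 -0.2] 
 dp after turn mm [  2.3  -1.8 182.4]  dp now [  2.5  -1.7 182.4]  rotvec [-0.0002  0.001  -0.0011]
```

send_rows:
  dp:
    - [2,-1.5,30]
    - [0,0,45]
    - [0,0,45]
    - [0,0,35]
    - [0,0,20]
    - [0,0,6]
    - [0,0,0]
    - [0,0,0]
  rotation:
    - [0,0,0]
    - [0,0,0]
    - [0,0,0]
    - [0,0,0]
    - [0,0,0]
    - [0,0,0]
    - [0,0,0]
    - [0,0,0]

```text
time_s: 32.6
eef_pos: [0.4902, 0.2218, 0.119]
orientation: [0.792, 0.611, 0.001, 0.0]
force: [-0.4, -0.6, 0.0]
width: 1.0
```

Run:
```python
from h import *
go([.4896,.2203,.116],1.314)
```

```text
t 32.6 tcp [0.4902 0.2218 0.119 ] yaw 1.315 w 1.0 F [-0.4 -0.6  0. ] 
 dp after turn mm [-1.6 -0.2  3. ]  dp now [-1.6 -0.2  3. ]  rotvec [ 0.0015 -0.0012  0.0009]
```

send_rows:
  dp:
    - [-0.5,0,2]
    - [0,0,0]
    - [0,0,0]
    - [0,0,0]
    - [0,0,0]
    - [0,0,0]
  rotation:
    - [0,0,0]
    - [0,0,0]
    - [0,0,0]
    - [0,0,0]
    - [0,0,0]
    - [0,0,0]
  grip: 26
  newtons: 60

```text
time_s: 33.2
eef_pos: [0.489, 0.2213, 0.1158]
orientation: [0.791, 0.611, -0.0, 0.0]
force: [1.2, 0.5, 0.4]
width: 0.306
```

send_rows:
  dp:
    - [0,0,0]
    - [0,0,0]
    - [0,0,0]
    - [0,0,0]
    - [0,0,0]
  rotation:
    - [0,0,0]
    - [0,0,0]
    - [0,0,0]
    - [0,0,0]
    - [0,0,0]
  grip: 6

```text
time_s: 33.7
eef_pos: [0.4893, 0.2213, 0.1159]
orientation: [0.791, 0.611, 0.0, 0.0]
force: [0.8, -0.9, 1.6]
width: 0.169
```

send_rows:
  dp:
    - [0,0,-5]
    - [0,0,-10]
    - [0,0,-15]
    - [0,0,0]
    - [0,0,0]
    - [0,0,0]
  rotation:
    - [0,0,0]
    - [0,0,0]
    - [0,0,0]
    - [0,0,0]
    - [0,0,0]
    - [0,0,0]

```text
time_s: 34.3
eef_pos: [0.4887, 0.2209, 0.1455]
orientation: [0.791, 0.611, -0.0, 0.0]
force: [1.1, 0.7, -6.9]
width: 0.172
```

Run:
```python
from h import *
go([.4896,.2203,.3],1.314)
ci,im=take('wrist','w9');np.save('ci9.npy',ci,allow_pickle=True)
```

```text
t 34.3 tcp [0.4887 0.2209 0.1455] yaw 1.316 w 0.172 F [ 1.1  0.7 -6.9] 
 dp after turn mm [  -0.4    1.  -154.5]  dp now [  -0.5    0.9 -154.5]  rotvec [-0.0004  0.0007  0.0017]
```

View pics/w9.png

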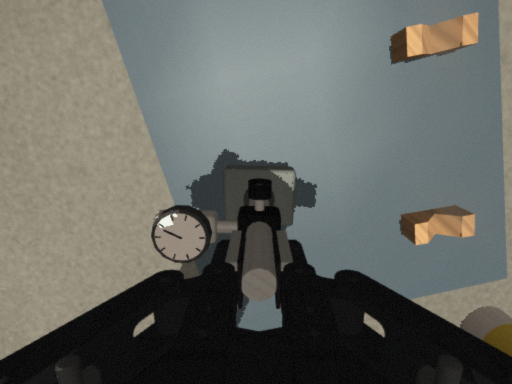

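The gauge is held upright with its dial at (181,235) and its arm square to the tool. Carry it over.

send_rows:
  dp:
    - [0,0,-20]
    - [0,0,-35]
    - [0,0,-40]
    - [0,0,-35]
    - [0,0,-18]
    - [0,0,-7]
    - [0,0,0]
    - [0,0,0]
  rotation:
    - [0,0,0]
    - [0,0,0]
    - [0,0,-0.05]
    - [0,0,-0.1]
    - [0,0,-0.1]
    - [0,0,-0.1]
    - [0,0,-0.07]
    - [0,0,-0.027]

```text
time_s: 35.15
eef_pos: [0.4887, 0.221, 0.3004]
orientation: [0.635, 0.772, -0.0, -0.0]
force: [-0.5, -1.0, -7.7]
width: 0.171
```

send_rows:
  dp:
    - [-15,2,0]
    - [-30,4,0]
    - [-40,5,0]
    - [-40,5,0]
    - [-40,5,0]
    - [-40,5,0]
    - [-40,5,0]
    - [-40,5,0]
  rotation:
    - [0,0,0]
    - [0,0,0]
    - [0,0,0]
    - [0,0,0]
    - [0,0,0]
    - [0,0,0]
    - [0,0,0]
    - [0,0,0]

```text
time_s: 35.95
eef_pos: [0.5786, -0.0544, 0.3001]
orientation: [0.637, 0.771, -0.001, -0.0]
force: [0.1, -0.4, -8.2]
width: 0.171
```

send_rows:
  dp:
    - [-40,5,0]
    - [-40,5,0]
    - [-35,5,0]
    - [-22,4,0]
    - [-12,1.5,0]
    - [0,0,0]
    - [0,0,0]
    - [0,0,0]
  rotation:
    - [0,0,0]
    - [0,0,0]
    - [0,0,0]
    - [0,0,0]
    - [0,0,0]
    - [0,0,0]
    - [0,0,0]
    - [0,0,0]

```text
time_s: 36.75
eef_pos: [0.6271, -0.1915, 0.301]
orientation: [0.635, 0.773, 0.0, -0.0]
force: [-0.1, 0.2, -7.6]
width: 0.174
```

Run:
```python
from h import *
ci=np.load('ci9.npy',allow_pickle=True).item()
d=onz(ci,(181,235),.1326);v=d-np.array([.4889,.2209,.1326]);print('dial dist',np.linalg.norm(v),'gauge yaw',np.arctan2(-v[1],-v[0]),'vs tool',np.arctan2(-v[1],-v[0])-(1.316-np.pi/2))
go([.6273,-.1941,.158],1.763)
```

```text
dial dist 0.044860017696790606 gauge yaw -0.25325113090340745 vs tool 0.0015451958914890485
t 36.75 tcp [ 0.6271 -0.1915  0.301 ] yaw 1.766 w 0.174 F [-0.1  0.2 -7.6] 
 dp after turn mm [ -2.6  -0.3 143. ]  dp now [ -2.7  -0.3 143. ]  rotvec [ 0.     -0.001   0.0027]
```

Gauge alignment in hand checks out: the dial is 44.9 mm from the axis, and yaw error is 0.0015. Descend.

send_rows:
  dp:
    - [-2,0,15]
    - [0,0,30]
    - [0,0,35]
    - [0,0,30]
    - [0,0,15]
    - [0,0,7]
    - [0,0,0]
    - [0,0,0]
  rotation:
    - [0,0,0.002]
    - [0,0,0]
    - [0,0,0]
    - [0,0,0]
    - [0,0,0]
    - [0,0,0]
    - [0,0,0]
    - [0,0,0]

```text
time_s: 37.55
eef_pos: [0.6288, -0.1958, 0.1703]
orientation: [0.637, 0.771, 0.001, 0.001]
force: [-0.0, 0.4, -6.8]
width: 0.171
```

Run:
```python
from h import *
go([.6273,-.1941,.158],1.763)
ci,im=take('wrist','w10');np.save('ci10.npy',ci,allow_pickle=True)
z=ctrl.get_obs()['eef_pos'][2];print('dial expected',proj(ci,[.6273-.045*.9816,-.1941-.045*.191,z-.013]),'tip',proj(ci,[.5586,-.2075,z-.051]))
```

```text
t 37.55 tcp [ 0.6288 -0.1958  0.1703] yaw 1.761 w 0.171 F [-0.   0.4 -6.8] 
 dp after turn mm [ 2.  -1.2 12.3]  dp now [ 2.  -1.2 12.3]  rotvec [ 0.0024  0.0008 -0.0021]
dial expected [178.89919078 232.05853482] tip [157.51716633 210.93492629]
```

View pics/w10.png

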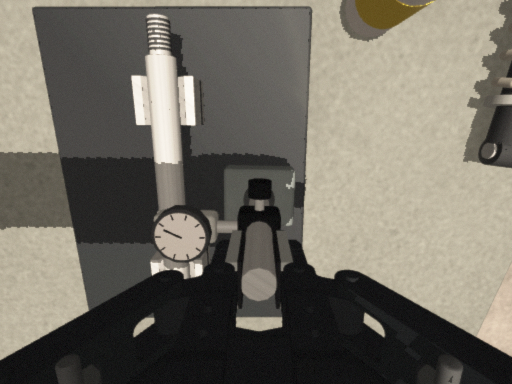

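The dial is at (181,235), against an expected (179,232), and the foot is clear of the blocks and on the plate's far side. Lower it to contact.

send_rows:
  dp:
    - [1,-0.5,4]
    - [0,0,3]
    - [0,0,2]
    - [0,0,1.5]
    - [0,0,1]
    - [0,0,0]
    - [0,0,0]
  rotation:
    - [0,0,0]
    - [0,0,0]
    - [0,0,0]
    - [0,0,0]
    - [0,0,0]
    - [0,0,0]
    - [0,0,0]

```text
time_s: 38.3
eef_pos: [0.6272, -0.195, 0.158]
orientation: [0.637, 0.771, -0.0, 0.0]
force: [-2.8, 0.6, 2.2]
width: 0.17
```

send_rows:
  dp:
    - [0,0,0.7]
    - [0,0,0.5]
    - [0,0,0]
    - [0,0,0]
  rotation:
    - [0,0,0]
    - [0,0,0]
    - [0,0,0]
    - [0,0,0]

```text
time_s: 38.7
eef_pos: [0.6275, -0.1951, 0.158]
orientation: [0.637, 0.771, -0.0, 0.001]
force: [-6.1, 0.2, 10.5]
width: 0.167
```

Run:
```python
from h import *
go([.6273,-.1941,.158],1.763)
```

```text
t 38.7 tcp [ 0.6275 -0.1951  0.158 ] yaw 1.761 w 0.167 F [-6.1  0.2 10.5] 
 dp after turn mm [ 1.  0. -0.]  dp now [ 1.  0. -0.]  rotvec [ 0.0007  0.0011 -0.0024]
```

Standing on the plate. Open partly, then fully, and rise straight up.

send_rows:
  dp:
    - [0,0,0]
    - [0,0,0]
    - [0,0,0]
    - [0,0,0]
  rotation:
    - [0,0,0]
    - [0,0,0]
    - [0,0,0]
    - [0,0,0]
  grip: 30

```text
time_s: 39.1
eef_pos: [0.6273, -0.195, 0.1561]
orientation: [0.637, 0.771, 0.0, 0.0]
force: [0.6, -0.7, 0.3]
width: 0.353
```

send_rows:
  dp:
    - [0,0,0]
    - [0,0,0]
    - [0,0,0]
    - [0,0,0]
    - [0,0,-15]
    - [0,0,-40]
    - [0,0,-40]
    - [0,0,-40]
  rotation:
    - [0,0,0]
    - [0,0,0]
    - [0,0,0]
    - [0,0,0]
    - [0,0,0]
    - [0,0,0]
    - [0,0,0]
    - [0,0,0]
  grip: 80

```text
time_s: 39.9
eef_pos: [0.627, -0.1947, 0.2938]
orientation: [0.637, 0.771, 0.0, 0.0]
force: [0.7, -0.2, 0.0]
width: 0.943
```

send_rows:
  dp:
    - [40,-20,0]
    - [40,-40,0]
    - [0,-40,0]
    - [0,0,0]
    - [0,0,0]
    - [0,0,0]
  rotation:
    - [0,0,0]
    - [0,0,0]
    - [0,0,0]
    - [0,0,0]
    - [0,0,0]
    - [0,0,0]

```text
time_s: 40.5
eef_pos: [0.5204, -0.1391, 0.292]
orientation: [0.637, 0.771, 0.001, 0.001]
force: [0.4, -0.7, 0.8]
width: 0.937
```

Run:
```python
from h import *
o=ctrl.get_obs();print(o['time_s'],o['eef_pos'])
ci,im=take('wrist','w11');np.save('ci11.npy',ci,allow_pickle=True)
cs,ims=take('scene','s11');np.save('cs11.npy',cs,allow_pickle=True)
T=[.5586,-.2075,.109]
print('wrist tip,coltop',proj(ci,T),proj(ci,[.6273,-.195,.195]),'scene',proj(cs,T),proj(cs,[.6273,-.195,.195]))
x,y=proj(cs,[.58,-.2,.1]).astype(int);print(x,y)
a=cv2.resize(ims[y-70:y+70,x-70:x+70],(420,420),interpolation=2);b=cv2.resize(im,(560,420))[:, :]
b=im[0:384,60:407] if 1 else b;cv2.imwrite('pics/fin.png',np.hstack([a,cv2.resize(b,(380,420),interpolation=2)]))
```

```text
40.5 [ 0.5203602  -0.13912633  0.29200596]
wrist tip,coltop [278.79834823 235.13537107] [360.24418901 273.03232122] scene [152.47528651 188.14839751] [140.45273823 187.14785931]
153 196
```

View pics/fin.png

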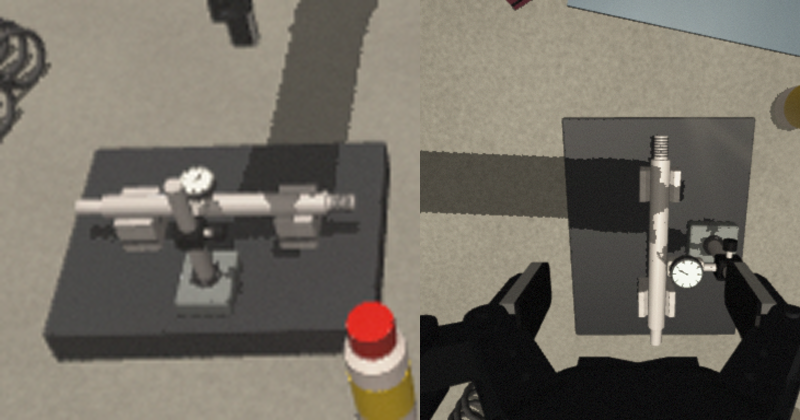

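Run:
```python
from h import *
ci=np.load('ci11.npy',allow_pickle=True).item()
f=lambda u,v:(60+(u-420)*347/380,v*384/420)
a,b=onz(ci,f(660,136),.0845),onz(ci,f(656,344),.0845);m=(a+b)/2
d=onz(ci,f(688,272),.145);col=onz(ci,f(733,281),.195)
ax=np.array([np.cos(.192),np.sin(.192),0]);tip=d-ax*.025
print('len',np.linalg.norm(a-b),'mid',m,'dial',d,'tip',tip,'err',(tip-m)[:2])
print('mid in plate',R.from_euler('z',-.192).apply(m-[.5587,-.2069,0]),'err in plate',R.from_euler('z',-.192).apply(tip-m))
```

```text
len 0.26262569352575577 mid [ 0.55844984 -0.20885669  0.0845    ] dial [ 0.58413823 -0.20298531  0.145     ] tip [ 0.55959761 -0.20775587  0.145     ] err [0.00114777 0.00110082]
mid in plate [-0.00061895 -0.001873    0.0845    ] err in plate [0.00133675 0.00086157 0.0605    ]
```

```bash
python3 -c "
from workcell import ctrl
print(ctrl.get_obs()['time_s'],ctrl.job_done())"
```

```text
the job is handed in; nothing more can be done
40.6 None
```

The straightness check is set up and handed in at 40.6 s of the 125 s limit. Both V-blocks are on the plate's middle line, the rod lies in the grooves, and the gauge stands on the far side with its tip over the rod's middle.

| Check | Measured |
|---|---|
| V-block positions in the plate frame (x, y) | (0, +75) mm and (−1, −74) mm |
| V-block yaw against the plate | within 0.01 rad |
| Rod middle from the plate centre | about 2 mm |
| Gauge tip from the rod's middle | about 2 mm (limit 10 mm) |
| Gauge arm angle against square | within about 0.01 rad |

- **How it was checked:** the V-block figures were taken before the rod went on. The tip position is worked out from the dial's place in the last picture, since the tip itself could not be seen. The arm angle comes from the dial's place in the fingers before placing and the tool's yaw at release.
- **Last pictures:** the gauge stands upright and nothing touches the gripper, which was clear above. The spray can looked unmoved. The carton was not in the last pictures, but the arm never went near it.
- **Disagreements:** the first block was gripped about 8 mm off its centre along the groove, because I read the arm's position before it had settled. I allowed for this when placing it. Measured arm positions also scattered by about 2 mm.
- **Verdict:** the hand-in reports none, so these checks are all I have.

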